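# Load the tape stand on the glassware packing bench

### The job

Mount the full tall roll of brown paper tape on the tall upright spindle: lower it gently over the spindle until it sits flat on the stand's round base, and do not drop it. Then let go of it. Leave the narrow roll and the bare cardboard core where they stand.

Things in the scene. Friction and masses are not known exactly. Their poses are not given: they have to be found in the camera images.
- tall_roll_center (a point): Full roll of brown paper tape standing on the bench: rigid hollow cylinder, outside diameter 60 mm, height 70 mm, through bore of 34 mm diameter; about 130 g. This point is on its axis, half-way up (35 mm above its underside); z along the axis, upright at the start. It can be gripped from above across its outside diameter, in any direction around it.
- tall_spindle_foot (a point): Foot of the tall spindle: on its axis, at the top face of its dark steel round base (100 mm across, 12 mm thick, fixed to the bench); z up. The steel spindle is 12 mm thick, tapered at the tip, and rises 85 mm above the base, 15 mm more than the tall roll's height. The unused other stand, at least 130 mm away, has the same base but a spindle of only 35 mm.
- narrow_roll_center (a point): Narrow roll of the same tape, not to be used: outside diameter 60 mm, bore 34 mm, but only 28 mm high, standing on the bench. This point is on its axis, half-way up (14 mm); z along the axis.
- bare_core_center (a point): Bare used-up cardboard core, not to be used: a thin tube standing on the bench, outside diameter 42 mm, wall 4 mm, height 70 mm. This point is on its axis, half-way up (35 mm); z along the axis. The two rolls and the core stand in a row along y, in any order, their axes at least 95 mm apart.
Things that resemble listed ones, but are neither listed nor needed, are in the scene too. What is shaped like the part that bears tall_roll_center but purple, red or turquoise is not meant.

How it is judged:
By the outcome, as a careful person would: the job done as asked, in the order asked, and still so for the second after the job is handed in, with the robot touching nothing.
It also fails if it takes over 32 s, if anything falls off the work surface, if the arm or the gripper's body presses on something with over 40 N, if the wrist force passes 120 N, or if a joint passes its speed limit or range.

### The arm

A 7-joint arm with a two-finger parallel gripper is mounted at the origin on the work surface. World frame = base frame: x ahead of the robot, y to its left, z up, the work surface at z = 0. Lengths are in m, angles in rad, forces in N, time in s.
With the tool pointing down it reaches from about 0.425 to 1.025 m from the base axis. Payload 9.4 kg.
Tool frame: the origin (TCP) lies at the very end of the fingers, on their centre line; the grasp point (between the pads) lies 19 mm behind it; z points along the fingers, y is the direction in which the jaws open and shut (so a half turn about z gives the same grasp; the last joint's range is limited). The gripper opens to 93 mm and grips with 3 to 60 N. Pads are 15 mm wide; open, the fingers measure 128 mm over their backs; the gripper's body (75 mm by 188 mm) begins 65 mm behind the grasp point.
Start: joints at [1.152, 0.599, -0.003, 1.599, 0.002, 0.943, -0.08], TCP at [0.243, -0.683, 0.219] pointing down, gripper open.
Joint ranges: [-2.57, 2.57], [-0.35, 1.97], [-1.29, 1.29], [0.11, 2.56], [-1.05, 4.19], [0.11, 1.86], [-2.63, 2.63]. Speed limits (rad/s): [2.22, 2.22, 3.01, 3.01, 3.14, 3.14, 3.14].

### API

Orientations are given as a unit quaternion [x, y, z, w].
In Python, from plant import robot, claw, get_obs, imaging gives the robot as it stands. Calls block until the motion is done:
- robot.movep(position, orientation): joint-space move of the TCP to a pose.
- robot.servo_line(position, attitude=None, velocity=0.15, max_force=None): straight line of the TCP; attitude=None keeps the orientation; velocity is the mean speed in m/s. With max_force (N) it stops when the force on the tool has changed by that much, and returns True; else False.
- robot.move_joints(angles): joint-space move.
- claw.open_jaws() and claw.clamp(grip_force=None): open the fingers fully, or close them until they stop; grip_force is the grip in N (None keeps the last).
- robot.sleep(seconds).
- robot.ik(position, orientation): joint angles nearest the present ones, or None.
- get_obs(): the state.
- imaging.get_image(name): name is "side" or "top" or "wrist"; returns a dict with "image" (420x560x3 uint8, red, green, blue), "camera_matrix" (3x3 intrinsics, pixels), "R" (3x3) and "t" (3): a world point X has camera coordinates R X + t. Camera axes: x right, y down, z forward; pixel columns grow to the right and rows downward; lengths in m; the calibration is good to about 2 mm. A picture is of the moment at which its call begins. There is no depth.
A pose or a line that the arm cannot do raises robot.IKError and nothing moves.
- robot.close_job(): hands the job in, once; it reports no verdict.
The state is a dict: "clock": time; "qpos": joint angles; "qvel": joint speeds; "joint_torque": joint torques, N m; "tool_pos": TCP position; "orientation": TCP orientation; "contact_force": force on the tool from outside, world axes, zero at the start; "wrist_torque": the same for the moment, N m; "width": opening from 0.0 (shut) to 1.0 (fully open).
Only numpy, scipy, OpenCV 4.12 (cv2) and the standard library are available. Lean on these libraries where they do the work, as an engineer would, in place of code of your own. Each camera call takes 0.05 s, during which the arm holds its last target.

## Working session

There is one attempt and no reset: what is moved stays moved. The work goes in short steps, each a Python script; the robot and the scene stay as the last script left them, time stands still between calls to the robot, and variables do not carry over. Pictures are saved under pics/ and viewed, and the job is handed in when it is done.

```bash
mkdir -p pics; python3 - <<'E'
from plant import robot, claw, get_obs, imaging
import cv2,pickle
d={}
for n in ("side","top","wrist"):
    r=imaging.get_image(n); d[n]=r
    cv2.imwrite(f"pics/{n}0.png",r["image"][:,:,::-1])
    print(n,-r["R"].T@r["t"])
pickle.dump(d,open("d0.pkl","wb"))
o=get_obs();print(o["clock"],o["tool_pos"],o["orientation"],o["width"])
E
```

```text
side [0.32820213 0.61159686 0.88439102]
top [ 0.37858797 -0.04727498  0.81045375]
wrist [ 0.30935926 -0.65853303  0.38394283]
0.15 [ 0.24289193 -0.68271473  0.21797365] [ 9.85421859e-01  1.70127649e-01 -1.67016319e-04 -5.61728460e-04] 0.9981502868228528
```

View pics/top0.png

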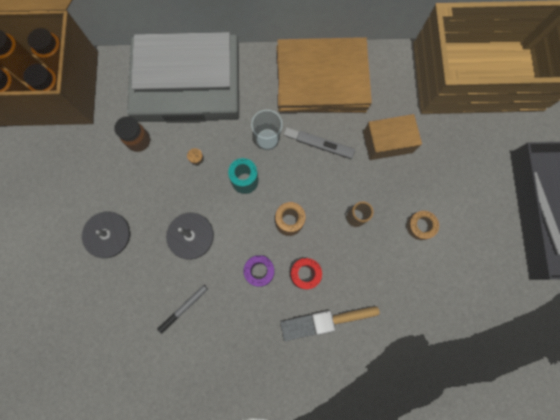

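View pics/side0.png

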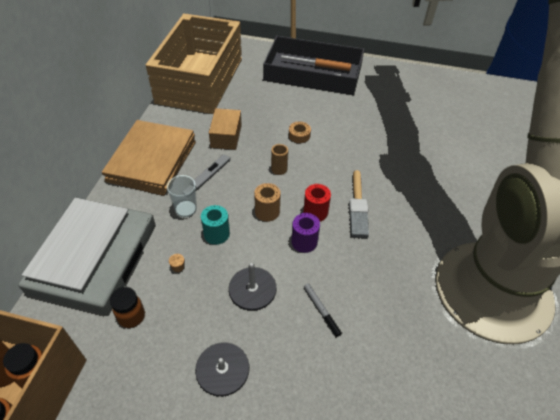

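View pics/wrist0.png

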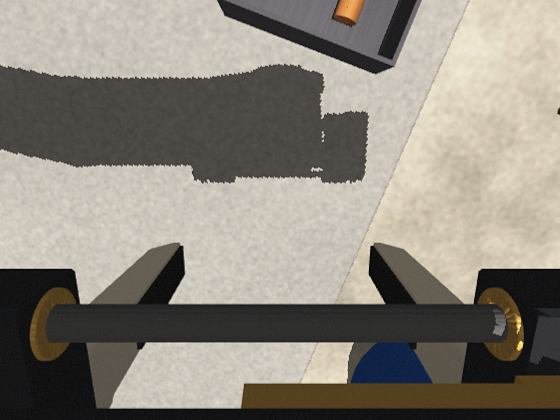

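The top view shows three brown candidates: (290,218), (361,213) and (424,225). In the side view they are at (267,201), (280,158) and (300,131). The stands are at (105,234) and (190,235) in top, or (222,367) and (252,287) in side. Next I'll enlarge crops to confirm which is which.

```bash
python3 - <<'E'
import cv2,pickle,numpy as np
d=pickle.load(open("d0.pkl","rb"))
t=d["top"]["image"][:,:,::-1];s=d["side"]["image"][:,:,::-1]
a=cv2.resize(t[170:290,70:270],(800,480),interpolation=cv2.INTER_CUBIC)
b=cv2.resize(t[170:290,250:450],(800,480),interpolation=cv2.INTER_CUBIC)
c=cv2.resize(s[110:260,180:380],(800,600),interpolation=cv2.INTER_CUBIC)
e=cv2.resize(s[250:400,180:380],(800,600),interpolation=cv2.INTER_CUBIC)
cv2.imwrite("pics/c1.png",np.hstack([cv2.resize(x,(400,300)) for x in (c,e)]))
cv2.imwrite("pics/c2.png",b);cv2.imwrite("pics/c3.png",a)
E
```

```text
(no output)
```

View pics/c1.png

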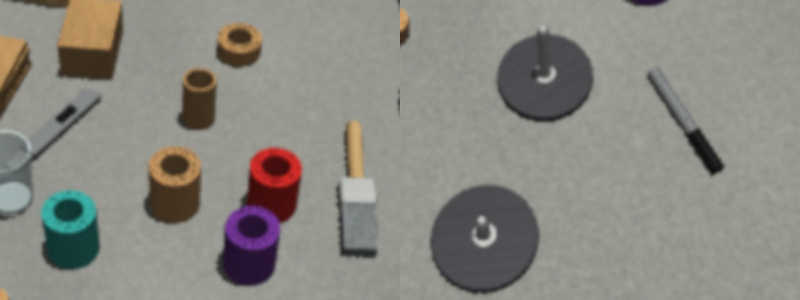

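View pics/c2.png

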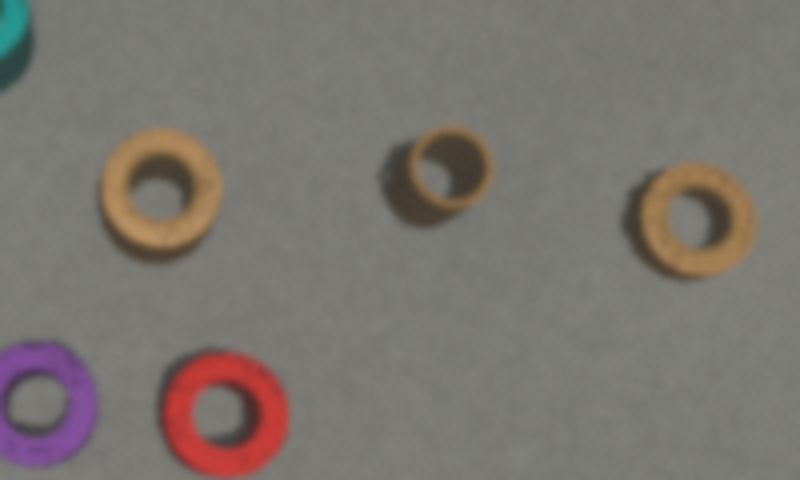

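View pics/c3.png

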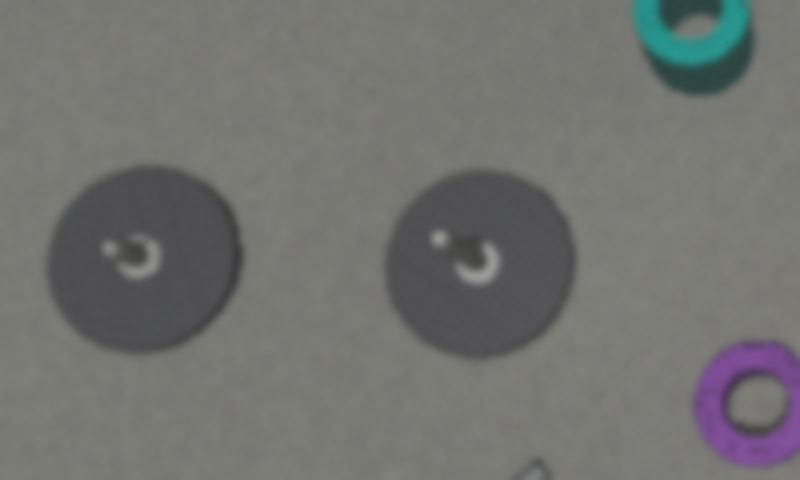

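The crops settle it. The tall roll is the brown thick-walled one at top (290,217): in the side view it is as tall as the coloured look-alikes. The thin-walled tube at (361,213) is the core, and the low ring at (424,225) is the narrow roll. The tall spindle is the stand at top (190,235), since the side view shows a long rod there and only a stub at (222,367). Next I'll measure positions.

```bash
cat > h.py <<'E'
import numpy as np
def back(r,u,v,z):
    R,t,K=r["R"],r["t"],r["camera_matrix"]
    c=-R.T@t; d=R.T@np.linalg.solve(K,[u,v,1.]); return (c+d*(z-c[2])/d[2])[:2]
def proj(r,X):
    p=r["camera_matrix"]@(r["R"]@np.asarray(X,float)+r["t"]); return p[:2]/p[2]
E
python3 - <<'E'
import pickle,cv2,numpy as np
from h import *
np.set_printoptions(precision=4,suppress=True)
d=pickle.load(open("d0.pkl","rb")); T=d["top"];S=d["side"]
f=lambda x,o:o+(x+.5)/4-.5
for n,x,y,z in [("tall",162,189,.07),("core",452,168,.07),("narrow",698,220,.028),("purple",38,404,.07),("red",226,413,.07)]:
    print(n,back(T,f(x,250),f(y,170),z))
print("teal",back(T,242,172,.07),"side",back(S,215,217,.07))
for n,x,y,z in [("tip",438,239,.097),("base",480,263,.012),("foot",480,258,.012),("tip2",110,249,.047),("base2",143,259,.012)]:
    print(n,back(T,f(x,70),f(y,170),z))
g=lambda x,y,x0:(180+((x-x0)+.5)/2-.5, (y+.5)/2-.5)
for n,x,y,x0,oy,z in [("tallS",175,166,0,110,.07),("tipS",543,29,400,250,.097),("baseS",544,76,400,250,.012)]:
    u,v=g(x,y,x0); print(n,back(S,u,v+oy,z))
# ellipse fits
hsv=cv2.cvtColor(T["image"],cv2.COLOR_RGB2HSV)
m=((hsv[...,0]<20)&(hsv[...,1]>90)&(hsv[...,2]>120)).astype(np.uint8);m[:, :270]=0;m[:,315:]=0;m[:195]=0;m[245:]=0
c=max(cv2.findContours(m,0,1)[0],key=cv2.contourArea);e=cv2.fitEllipse(c);print(e,back(T,*e[0],.07))
m=(T["image"].max(2)<88).astype(np.uint8);m[:,:160]=0;m[:,222:]=0;m[:205]=0;m[265:]=0
c=max(cv2.findContours(m,0,1)[0],key=cv2.contourArea);e=cv2.fitEllipse(c);print(e,back(T,*e[0],.012))
E
```

```text
tall [ 0.5127 -0.0832]
core [ 0.5198 -0.2259]
narrow [ 0.4975 -0.3609]
purple [ 0.4099 -0.0207]
red [ 0.4035 -0.1102]
teal [0.6064 0.0104] side [0.6054 0.0152]
tip [0.4889 0.1272]
base [0.4888 0.1257]
foot [0.4914 0.1257]
tip2 [0.4954 0.3039]
base2 [0.4951 0.3024]
tallS [ 0.5144 -0.0811]
tipS [0.4907 0.1277]
baseS [0.4913 0.1304]
((289.8423767089844, 216.7803955078125), (28.733654022216797, 28.99941062927246), 123.65582275390625) [ 0.5129 -0.0827]
((189.8408966064453, 235.6575164794922), (44.20845031738281, 45.77408218383789), 59.18695831298828) [0.4882 0.1252]
```

```bash
python3 - <<'E'
from plant import robot, claw, get_obs, imaging
import cv2,numpy as np,pickle
from h import *
q=[1,0,0,0]
print(robot.ik([.5135,-.082,.19],q),robot.ik([.49,.127,.17],q))
robot.movep([.5135,-.082,.19],q)
w=imaging.get_image("wrist");pickle.dump(w,open("w1.pkl","wb"))
im=w["image"][:,:,::-1].copy()
for a in np.linspace(0,2*np.pi,40):
    p=proj(w,[.5135+.03*np.cos(a),-.082+.03*np.sin(a),.07]);cv2.circle(im,tuple(int(x) for x in p),2,(0,255,0),-1)
cv2.imwrite("pics/w1.png",im)
o=get_obs();print(o["clock"],o["tool_pos"],o["orientation"],o["contact_force"])
E
```

```text
[ 5.06498897e-02  3.94373288e-01 -1.96641622e-03  2.09515728e+00
  1.24509038e-03  6.52063141e-01 -1.52295155e+00] [-0.28197886  0.41126568 -0.11318001  2.13841672  0.08054698  0.59576452
 -2.02330417]
2.55 [ 0.51359152 -0.08284162  0.19000777] [ 9.99999803e-01 -6.13345089e-04  6.01576696e-05  1.21660983e-04] [ 0.04214582  0.53731016 -0.28429272]
```

View pics/w1.png

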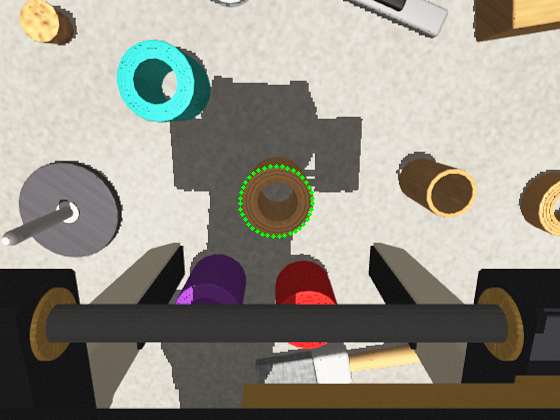

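The projected outline (green, centred at 276,202) matches the top rim of the brown roll, so the position holds. The rod on the left stand, foot (70,212) to tip (8,240), is long, so that is the tall spindle. Grasping now.

```bash
python3 - <<'E'
from plant import robot, claw, get_obs, imaging
import cv2,numpy as np,pickle
from h import *
w=pickle.load(open("w1.pkl","rb"));print("tipW",back(w,8,240,.097),"footW",back(w,70,212,.012))
print(robot.servo_line([.5135,-.082,.027],[1,0,0,0],velocity=.12,max_force=10))
claw.clamp(20)
o=get_obs();print(o["clock"],o["tool_pos"],o["width"],o["contact_force"])
robot.servo_line([.5135,-.082,.17],velocity=.12)
o=get_obs();print(o["clock"],o["tool_pos"],o["width"],o["contact_force"])
for n in ("wrist","side"): cv2.imwrite(f"pics/{n}2.png",imaging.get_image(n)["image"][:,:,::-1])
E
```

```text
tipW [0.49064689 0.12503691] footW [0.48963799 0.12501422]
False
4.6917 [ 0.51352218 -0.08211246  0.02709718] 0.6423260920458186 [-0.41192092 -0.84885417  2.33704599]
6.0333 [ 0.51309827 -0.08193916  0.16938851] 0.6399911016885459 [-0.37262484 -0.02615001 -1.44048656]
```

View pics/side2.png

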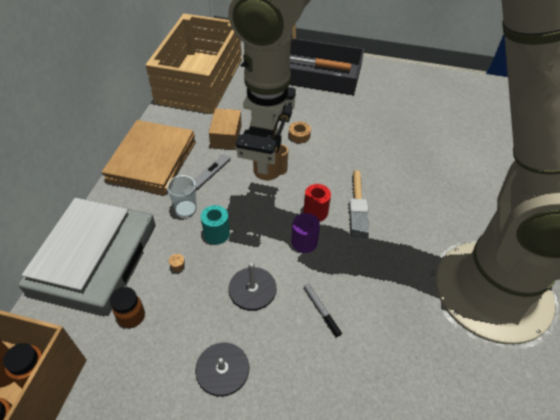

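View pics/wrist2.png

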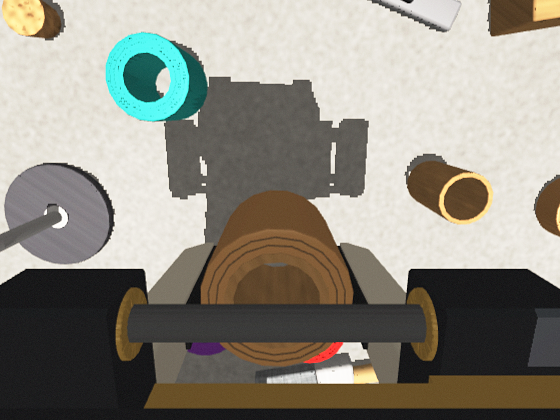

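The roll is held upright: the opening is 0.64 × 93 ≈ 60 mm, and it sits between the fingers at wrist (277,290). Next I move over the spindle and check the alignment.

```bash
python3 - <<'E'
from plant import robot, claw, get_obs, imaging
import cv2,numpy as np,pickle
from h import *
robot.servo_line([.490,.1265,.165],[1,0,0,0],velocity=.12)
o=get_obs();print(o["clock"],o["tool_pos"],o["orientation"],o["width"],o["contact_force"])
ims=[]
for n,(x,y) in (("wrist",(0,0)),("top",(110,160)),("side",(180,170))):
    r=imaging.get_image(n);im=r["image"][:,:,::-1]
    pickle.dump(r,open(f"{n}3.pkl","wb"))
    if n!="wrist": im=im[y:y+150,x:x+150]; im=cv2.resize(im,(400,400),interpolation=cv2.INTER_CUBIC)
    else: cv2.imwrite("pics/w3.png",im); continue
    ims.append(im)
cv2.imwrite("pics/m3.png",np.hstack(ims))
E
```

```text
8.0333 [0.49006321 0.12582812 0.16500232] [ 9.99999863e-01 -5.06398436e-04 -2.48705459e-05  1.31929245e-04] 0.6428902597320101 [-1.41951336  0.51017835 -2.00849172]
```

View pics/m3.png

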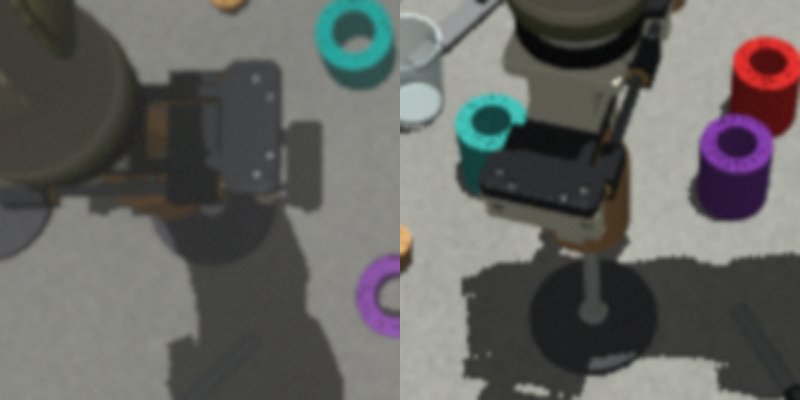

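View pics/w3.png

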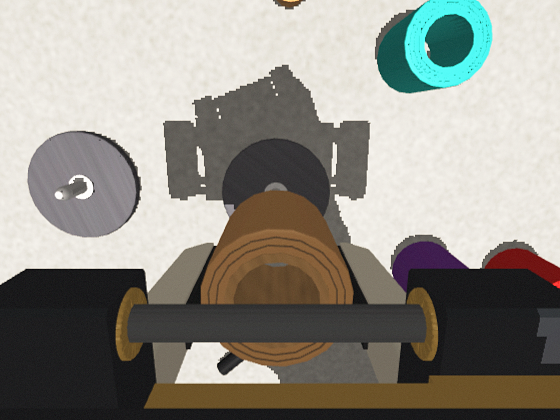

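In the wrist view the roll lines up with the base disc (276,190), and in the side view it is directly above the spindle. Lowering with a force guard.

```bash
python3 - <<'E'
from plant import robot, claw, get_obs, imaging
import cv2,numpy as np
def st():
    o=get_obs();print(round(o["clock"],2),o["tool_pos"].round(4) if hasattr(o["tool_pos"],"round") else o["tool_pos"],o["width"],o["contact_force"])
h=robot.servo_line([.490,.1265,.052],[1,0,0,0],velocity=.06,max_force=8);print(h);st()
if not h:
    h=robot.servo_line([.490,.1265,.0365],velocity=.015,max_force=5);print(h);st()
r=imaging.get_image("side")["image"][200:350,180:330,::-1]
w=imaging.get_image("wrist")["image"][:,:,::-1]
cv2.imwrite("pics/m4.png",np.hstack([cv2.resize(r,(400,400),interpolation=cv2.INTER_CUBIC),cv2.resize(w,(400,400))]))
E
```

```text
False
10.22 [0.4902 0.1265 0.0523] 0.6390272634463549 [-0.33694603 -0.56530324 -1.16705487]
True
11.03 [0.49   0.1265 0.039 ] 0.6407038146394615 [-0.39761185  0.14267987  5.50087778]
```

View pics/m4.png

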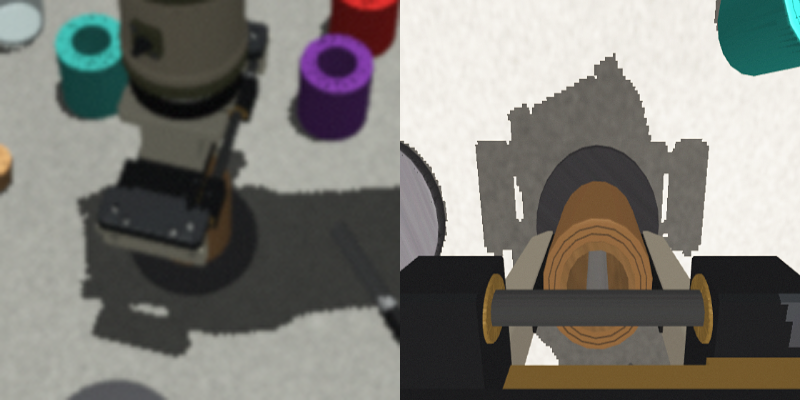

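Contact came at TCP z = 0.039, exactly the expected seating height. The spindle shows inside the bore at (598,270) of the picture. Releasing.

```bash
python3 - <<'E'
from plant import robot, claw, get_obs, imaging
import cv2,numpy as np
claw.open_jaws()
robot.sleep(.2)
robot.servo_line([.490,.1265,.20],[1,0,0,0],velocity=.12)
robot.servo_line([.490,-.12,.25],velocity=.2)
o=get_obs();print(o["clock"],o["tool_pos"],o["width"],o["contact_force"])
r=imaging.get_image("side")["image"][:,:,::-1]
w=imaging.get_image("top")["image"][:,:,::-1]
from h import *
cv2.imwrite("pics/m5.png",np.hstack([cv2.resize(r[215:365,180:330],(400,400),interpolation=cv2.INTER_CUBIC),cv2.resize(w[160:310,110:260],(400,400),interpolation=cv2.INTER_CUBIC)]))
cv2.imwrite("pics/s5.png",r)
E
```

```text
14.9583 [ 0.48990459 -0.11902434  0.24976924] 1.0030637537304057 [ 0.29762605 -0.31799433  0.30538592]
```

View pics/m5.png

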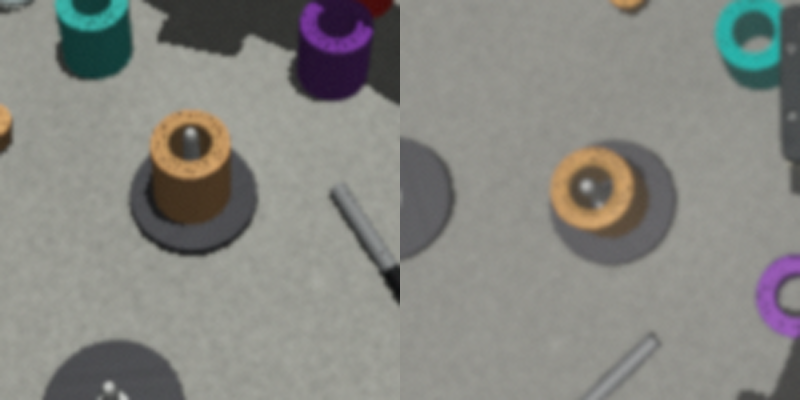

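View pics/s5.png

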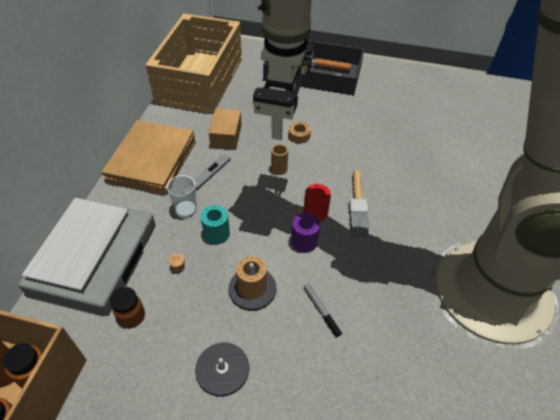

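The roll sits upright and centred on the base at side (252,280), with the spindle tip showing in its bore. The core at (280,158) and the narrow roll at (300,131) have not moved. Handing in.

```bash
python3 -c "
from plant import robot
robot.close_job()"
```

```text
the job is handed in; nothing more can be done
```

The full tall brown roll is on the tall spindle, sitting flat on the stand's base, and the gripper has let go of it. I gripped the roll at 20 N and lowered it under a force guard. It touched down at about 5.5 N with the TCP at z = 0.039 m, the height expected for a seated roll.

**Last checks:** the final side and top pictures show the roll upright and centred, with the spindle tip visible in its bore. The narrow roll and the bare core were still in their original places. The arm was clear of everything, and the clock read about 15 s just before I handed the job in. No check failed. The position estimates from different cameras agreed to within about 5 mm, well inside the 11 mm of clearance on each side of the spindle.

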